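# Fold the tilt plate over onto its preset rest

## Robot

A 6-joint arm with a two-finger parallel gripper is mounted at the origin on the work surface. World frame = base frame: x ahead of the robot, y to its left, z up, the work surface at z = 0. Lengths are in mm, angles in rad, forces in N, time in s.
With the tool pointing down it reaches from about 300 to 825 mm from the base axis. Payload 5.4 kg.
Tool frame: the origin (TCP) lies midway between the tips of the shut fingers; the grasp point (between the pads) lies 19 mm behind it; z points along the fingers, y is the line along which they close (so a half turn about z gives the same grasp; the last joint's range is limited). The gripper opens to 92 mm and grips with 3 to 60 N. Pads are 20 mm wide; open, the fingers measure 128 mm over their backs; the gripper's body (75 mm by 189 mm) begins 69 mm behind the grasp point.
Start: joints at [1.064, 0.158, 1.597, -0, 1.386, -0.21], TCP at [168.175, 549.839, 214.601] pointing down, gripper open.
Joint ranges: [-2.91, 2.91], [-0.94, 2.29], [0.18, 2.7], [-1.29, 4.43], [0.17, 2.64], [-3, 3]. Speed limits (rad/s): [2.57, 2.57, 3.14, 3.14, 3.14, 3.14].

## Interface

Orientations are given as a unit quaternion [w, x, y, z].
In Python, from station import ctrl gives the robot as it stands.
- The arm moves only by the tool drive_tool, never from a script. Its argument "motion" is a list of rows, each a list of 5 numbers: the shift along the tool's x, y, z in m, then the turn about the tool's z in rad, then the closure, from -1 (fully open) to 1 (shut). In form: [[dx, dy, dz, yaw, jaw], ...]. A call has 1 to 8 rows; each row shifts and turns the commanded pose from where the row before left it, along the tool's axes as they then stand; what a row does not reach is not made up. A row lasts 1/12 s, in which the tool goes at most 41.7 mm and 7.16 degrees, less where a joint would pass 70% of its speed; a pose out of reach is approached as far as the arm can. A call with a gripper value outside its range is refused whole. The fingers move at their own pace and stop on an object; "squeeze" is the grip in N (left out, the last holds). Time passes only in rows, so rows that do not move let the fingers close. It gives the time, the measured TCP pose, the force, the opening and the grip force at its end, in the units of the state.
- ctrl.sense(): the state, without advancing time (a new reading comes with each control period).
- ctrl.capture(name): name is "side" or "top" or "wrist"; returns the picture (400x640x3 uint8, red, green, blue); there is no depth.
- ctrl.get_calibration(name): a dict with "mtx" (3x3 intrinsics, pixels), "extrinsics" (4x4, takes a point from camera to world coordinates). Camera axes: x right, y up, looking along -z (the intrinsics and any distortion apply to the point x, -y, -z); pixel columns grow to the right and rows downward; lengths in mm; the calibration is good to about 2 mm. A picture is of the moment at which its call begins: read the wrist's pose just before it. get_calibration takes no time and is no camera call; for the wrist camera it gives the pose at the moment of the call.
- ctrl.hand_in(): hands the job in; it is judged then, once.
The state is a dict: "clock": time; "joint_positions": joint angles; "joint_velocities": joint speeds; "joint_efforts": joint torques, N m; "tool_pos": TCP position; "tool_rot": TCP orientation; "contact_force": force on the tool from outside, world axes, zero at the start; "torque": the same for the moment, N m; "opening": opening from 0.0 (shut) to 1.0 (fully open); "finger_force": force on a finger pad.
Only numpy, scipy, OpenCV 4.12 (cv2) and the standard library are available. Lean on these libraries where they do the work, as an engineer would, in place of code of your own. Each camera call takes 0.05 s, during which the arm holds its last target. There are 200 camera calls.

## Task

Set the tilt plate to its test angle, which is preset by the height of the short orange rest: stand the short orange rest upright on the middle of the stand's narrow black ledge, its long side along the ledge, and let go of it. Then fold the wide-open aluminium plate up (its bar serves only for the first half, after that it must be taken from its other side) and over, gently down until it really bears on the orange rest. Leave the blue rest, the clay figures and the other things on the table where they are.

Things in the scene. Friction and masses are not known exactly. Their poses are not given: they have to be found in the camera images.
- stand: fixed grey tilt stand, 180 mm (its x) by 370 mm (its y). Origin on the table under the middle of the hinge line, which runs along its x, 60 mm up, between two posts (67 mm high, at x = +-88 mm). On its +y side a base plate (top 12 mm up) with the black ledge; on its -y side a solid bed, top 50 mm up, y = -18 to -190 mm, on which the open plate lies
- plate (a joint): angle of the aluminium plate, rad: 0 = folded over, level, towards the stand's +y; 1.57 = upright; 3.14 = wide open on the bed (-y); starts at 3.04 to 3.13. Plate 160 mm along the hinge, 180 mm hinge to free edge (yellow stripe), 8 mm thick, 0.28 kg. The hinge is stiff (friction about 0.42 N m, more than the plate's weight): the plate stays where it is left
- plate_hinge (a point): middle of the hinge line, which lies in the plate's bar-side face
- plate_handle (a point): centre of the plate's black grab bar: round, 10 mm thick, 90 mm long, parallel to the hinge, 80 mm from it, its centre 35 mm off the face. It is on top while the plate lies open and underneath once it is folded over, so it serves only for the first part of the fold
- plate_edge (a point): middle of the plate's free edge (mid thickness), 180 mm from the hinge
- ledge (a point): centre of the top of the narrow black ledge: 150 mm long (along the stand's x), 30 mm wide (stand's y), its top 40 mm above the table, 135 mm from the hinge line; axes as the stand's
- orange_rest: short loose orange rest, 0.22 kg: steel foot 46 (its x) x 36 (y) x 12 mm, on it a fixed upright slab 40 (x) x 16 (y) mm up to 55 mm, above that a stiff screw-set cap with a rounded top (radius 8 mm, along x). Someone has preset the cap: 72 to 92 mm high in all, not told; it holds the plate somewhere from 20 to 30 degrees. Origin: underside centre. Over 30 N on it is too much
- blue_rest: tall blue rest, shaped like the orange one but 113 mm high; not for this job, leave it alone. Origin: centre of its underside
- clay_a: grey clay figure, about 60 mm across and 19 mm high, bystander, leave alone. Origin: underside centre
- clay_b: a second grey clay figure like clay_a, bystander
- clay_c: a third grey clay figure like clay_a, bystander
- straightedge: flat steel straightedge 200 x 28 x 5 mm lying on the table, bystander; long axis = its x
- wash_bottle: white plastic bottle, 72 mm across, 170 mm high, bystander. Origin: underside centre
- dish: small white ceramic bowl, 80 mm across, 50 mm high, bystander. Origin: underside centre
Mind the look-alikes: they are no part of the job. Of the things like the orange_rest, leave any that is green; of the rest the larger one is meant.

How it is judged (in metres and radians):
On the way:
1. the orange rest stands upright on the middle of the ledge, along it, and is let go (y of orange_rest in the frame of ledge between -0.01 and 0.01 m and x of orange_rest in the frame of ledge between -0.055 and 0.055 m and z of orange_rest in the frame of ledge between -0.004 and 0.006 m and angle between orange_rest's own z axis and vertical below 0.06 rad and angle between the x axis of orange_rest and the x axis of ledge, either way round below 0.2 rad and contact force between the fingers and orange_rest below 0.1 N and linear speed of orange_rest below 0.01 m/s), for 0.3 s.
At the end, for the whole second after the job is handed in: Orange rest at rest on the ledge, upright within 3.4 degrees, within 10 mm of the middle of its width and 55 mm of its length's, turned under 11 degrees from it; plate at the angle this gives (0.33 to 0.54 rad), bearing on the rest by itself with more than 0.4 N (y of orange_rest in the frame of ledge between -0.01 and 0.01 m and x of orange_rest in the frame of ledge between -0.055 and 0.055 m and z of orange_rest in the frame of ledge between -0.004 and 0.006 m and angle between orange_rest's own z axis and vertical below 0.06 rad and angle between the x axis of orange_rest and the x axis of ledge, either way round below 0.2 rad and value of joint plate between 0.33 and 0.54 rad and contact force between plate and orange_rest above 0.4 N and linear speed of orange_rest below 0.01 m/s); the robot touches nothing.
It fails at once if the plate is pressed onto the orange rest with more than 30 N (contact force between plate and orange_rest above 30 N).
It fails at once if a bystander (blue rest, clay figure, straightedge, bottle, bowl) is moved more than 30 mm (distance of any of blue_rest, clay_a, clay_b, clay_c, straightedge, wash_bottle, dish from where it was at the start of the episode above 0.03 m).
It also fails if it takes over 72 s, if anything falls off the work surface, if the arm or the gripper's body presses on something with over 40 N, if the wrist force passes 120 N, or if a joint passes its speed limit or range.

## Working session

There is one attempt and no reset: what is moved stays moved. The work goes in short steps, Python scripts to look and compute and a tool call to move; the robot and the scene stay as the last step left them, time stands still between calls to the robot, and variables do not carry over. Pictures are saved under pics/ and viewed, at most 10 in all, crops included, and the job is handed in when it is done.

Besides the shell and the picture viewer there is one more tool, called as name(argument=value, ...), one argument or row to a line, values as JSON. drive_tool: Moves the arm, as the interface text tells. Its arguments: {"type":"object","properties":{"motion":{"type":"array","items":{"type":"array","items":{"type":"number"}}},"squeeze":{"type":"number"}},"required":["motion"]}

```bash
ls; mkdir -p pics; python3 - <<'E'
from station import ctrl
import cv2,numpy as np
s=ctrl.sense();print(s)
for n in("top","side"):
    cv2.imwrite(f"pics/{n}0.png",ctrl.capture(n)[:,:,::-1]);c=ctrl.get_calibration(n);print(n,np.round(c["mtx"],1).tolist(),np.round(c["extrinsics"],3).tolist(),c.keys())
E
```

```text
pics
{'clock': 0.0, 'joint_positions': array([ 1.06389664e+00,  1.59078650e-01,  1.59823676e+00, -6.35671990e-06,
        1.38617211e+00, -2.10102107e-01]), 'joint_velocities': array([-0.00038514, -0.00117012,  0.00022622, -0.00042229,  0.00185865,
        0.00100637]), 'joint_efforts': array([ 7.27996776e-04, -3.85565579e+01, -3.22110200e+01,  7.01268576e-02,
        3.78162798e-02, -1.37138372e-04]), 'tool_pos': array([167.87664335, 549.29297981, 213.60001835]), 'tool_rot': array([-3.29500757e-04,  1.47854066e-01,  9.89008735e-01, -8.88293166e-04]), 'contact_force': array([ 0.20416676, -0.72018615, -0.35067425]), 'torque': array([-0.02264988,  0.0205365 ,  0.04190802]), 'finger_force': 0.0, 'opening': 0.9984673084915432}
top [[390.6, 0.0, 314.3], [0.0, 390.6, 201.2], [0.0, 0.0, 1.0]] [[-0.019, 0.982, -0.187, 284.794], [-1.0, -0.021, -0.007, -11.639], [-0.011, 0.186, 0.982, 1338.352], [0.0, 0.0, 0.0, 1.0]] dict_keys(['mtx', 'extrinsics'])
side [[490.9, 0.0, 316.3], [0.0, 490.9, 204.9], [0.0, 0.0, 1.0]] [[-0.999, 0.007, -0.053, 475.473], [-0.049, -0.534, 0.844, 1087.584], [-0.023, 0.846, 0.533, 735.962], [0.0, 0.0, 0.0, 1.0]] dict_keys(['mtx', 'extrinsics'])
```

View pics/top0.png

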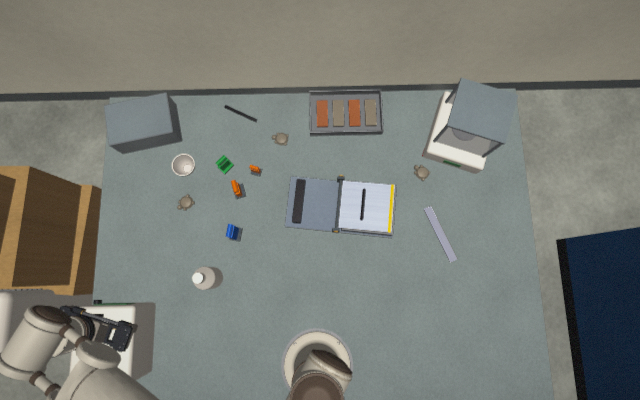

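View pics/side0.png

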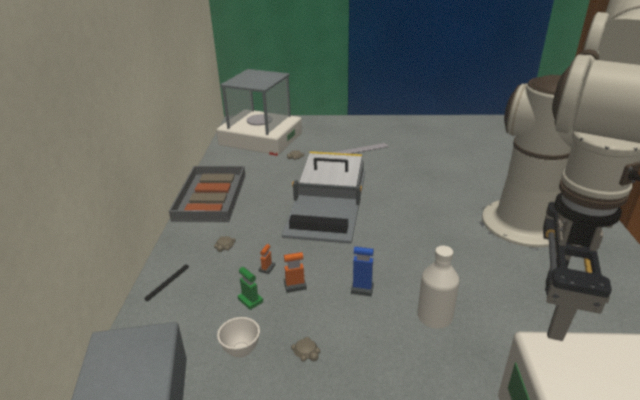

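Candidates: large orange at top (237,188)/side (294,271), small orange at top (255,169)/side (266,258), green at (225,164), blue at (232,232). The larger orange is the one meant. I'll check it in a close crop and measure.

```bash
cat > h.py <<'E'
from station import ctrl
import cv2,numpy as np
from scipy.spatial.transform import Rotation as R
def ray(cal,u,v):
    d=np.linalg.inv(cal["mtx"])@[u,v,1.]; E=cal["extrinsics"]
    return E[:3,3],E[:3,:3]@[d[0],-d[1],-d[2]]
def onz(cal,u,v,z):
    o,d=ray(cal,u,v); return o+d*(z-o[2])/d[2]
def proj(cal,p):
    E=cal["extrinsics"]; c=E[:3,:3].T@(np.asarray(p,float)-E[:3,3]); q=cal["mtx"]@[c[0],-c[1],-c[2]]; return q[:2]/q[2]
def blobs(im,lo,hi,amin=15):
    m=cv2.inRange(cv2.cvtColor(im,cv2.COLOR_RGB2HSV),lo,hi)
    n,l,st,ce=cv2.connectedComponentsWithStats(m)
    return [(st[i].tolist(),ce[i].round(1).tolist(),l==i) for i in range(1,n) if st[i][4]>=amin]
def rect(mask):
    c,_=cv2.findContours(mask.astype(np.uint8),cv2.RETR_EXTERNAL,cv2.CHAIN_APPROX_NONE)
    return cv2.minAreaRect(max(c,key=len))
E
python3 - <<'E'
from h import *
top=cv2.imread("pics/top0.png")[:,:,::-1];side=cv2.imread("pics/side0.png")[:,:,::-1]
ct=ctrl.get_calibration("top");cs=ctrl.get_calibration("side")
for n,im,c in(("top",top,ct),("side",side,cs)):
    for k,lo,hi in(("orange",(5,170,120),(14,255,255)),("yellow",(20,150,120),(32,255,255))):
        for st,ce,m in blobs(im,lo,hi): print(n,k,st,ce,rect(m),onz(c,*ce,65 if k=="orange" else 55).round(0)[:2])
a=cv2.resize(top[140:250,200:410],None,fx=3.8,fy=3.8,interpolation=cv2.INTER_CUBIC)
cv2.imwrite("pics/ctop.png",a[:,:,::-1])
E
```

```text
top orange [250, 166, 9, 6, 35] [254.5, 168.4] ((254.2500457763672, 168.25), (8.854375839233398, 4.110960960388184), 18.43494987487793) [644. 197.]
top orange [231, 180, 10, 15, 69] [235.5, 187.3] ((235.50001525878906, 187.0), (14.230247497558594, 6.008327484130859), 71.56504821777344) [580. 260.]
top yellow [388, 185, 6, 48, 113] [390.3, 208.2] ((390.3499755859375, 208.4499969482422), (2.4542880058288574, 47.1683464050293), 4.39870548248291) [ 500. -255.]
side orange [262, 245, 7, 8, 26] [265.1, 248.8] ((265.0768737792969, 248.88461303710938), (2.773500919342041, 8.59785270690918), 33.6900634765625) [649. 212.]
side orange [285, 253, 17, 7, 83] [293.0, 256.3] ((292.989990234375, 256.42999267578125), (5.091169834136963, 16.54629898071289), 81.8698959350586) [583. 238.]
```

View pics/ctop.png

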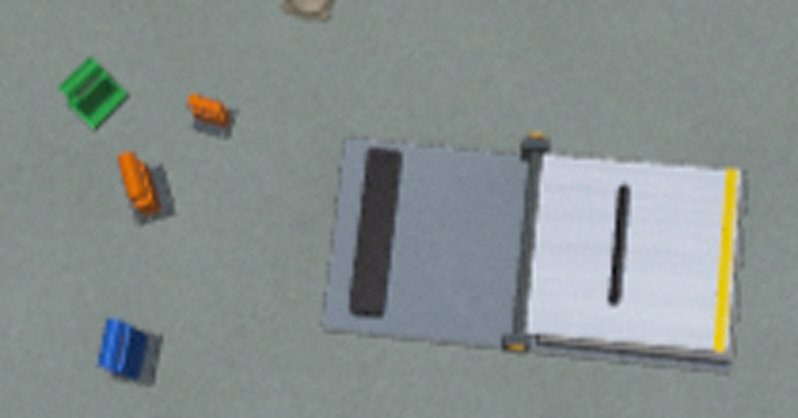

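The crop confirms it: the larger orange rest is at crop (140,185), with the small orange (210,110), green (92,92) and blue (125,350) as look-alikes. The ledge centre is near crop (376,233), the posts at (536,147) and (515,343), and the bar runs (624,188)–(614,301).

```bash
cat >> h.py <<'E'
def plan(p,yax=None):
    """tool-frame shift (m) to world point p (mm), and turn so that tool y lies along yax (either way)"""
    s=ctrl.sense(); Rm=R.from_quat(np.roll(s["tool_rot"],-1)).as_matrix()
    d=Rm.T@(np.asarray(p,float)-s["tool_pos"])/1000; a=None
    if yax is not None:
        v=Rm.T@np.r_[yax,0.]; a=np.arctan2(-v[0],v[1]); a=(a+np.pi/2)%np.pi-np.pi/2
    print("shift",d.round(4),"yaw",a,"j6",s["joint_positions"][5].round(2),"pos",s["tool_pos"].round(1),"t",s["clock"]); return d,a
E
python3 - <<'E'
from h import *
ct=ctrl.get_calibration("top");cs=ctrl.get_calibration("side")
f=lambda u,v,z:onz(ct,200+u/3.8,140+v/3.8,z)[:2].round(1)
L=[f(*q,40) for q in((370,150),(402,152),(383,316),(350,314))];print("ledge",L,np.mean(L,0))
print("posts",f(536,147,67),f(515,343,67))
print("bar",f(624,188,98),f(614,301,98))
print("edge",f(733,170,58),f(720,350,58))
# cap triangulate
o1,d1=ray(ct,235.5,187.3);o2,d2=ray(cs,293,256.3)
A=np.c_[d1,-d2];t=np.linalg.lstsq(A,o2-o1,rcond=None)[0];p1=o1+d1*t[0];p2=o2+d2*t[1];print("cap",p1,p2)
p=(p1+p2)/2
print("capdir",f(127,155,p[2]),f(150,210,p[2]))
plan((p[0]-60,p[1],220))
E
```

```text
ledge [array([608.3,  53.8]), array([605.8,  25. ]), array([457.6,  44. ]), array([460. ,  73.1])] [532.925  48.975]
posts [601.1 -93.9] [428.3 -70.3]
bar [ 555.7 -165.8] [ 458.5 -153.2]
edge [ 578.6 -267.6] [ 419.6 -247.4]
cap [576.51457314 257.12717344  78.71170741] [580.95506545 256.91444477  79.69469421]
capdir [598.7 264.3] [549.2 243.4]
shift [-0.421  -0.1769 -0.0061] yaw None j6 -0.21 pos [167.9 549.3 213.7] t 0.1
```

drive_tool(
  motion=[
    [-0.037, -0.0123, 0, 0, -1],
    [-0.037, -0.0123, 0, 0, -1],
    [-0.037, -0.0123, 0, 0, -1],
    [-0.037, -0.0123, 0, 0, -1],
    [-0.037, -0.0123, 0, 0, -1],
    [-0.037, -0.0123, 0, 0, -1],
    [-0.037, -0.0123, 0, 0, -1],
    [-0.037, -0.0123, 0, 0, -1],
  ],
)

```text
clock: 0.77
tool_pos: [423.5, 367.7, 214.2]
tool_rot: [-0.0, 0.148, 0.989, -0.0]
contact_force: [-0.2, 0.6, 0.0]
opening: 1.001
finger_force: 0.0
```

drive_tool(
  motion=[
    [-0.037, -0.0123, 0, 0, -1],
    [-0.037, -0.0123, 0, 0, -1],
    [-0.037, -0.0123, 0, 0, -1],
    [-0.037, -0.0123, 0, 0, -1],
    [-0.037, -0.0123, 0, 0, -1],
    [0, 0, 0, -0.12, -1],
    [0, 0, 0, -0.12, -1],
    [0, 0, 0, -0.12, -1],
  ],
)

```text
clock: 1.43
tool_pos: [581.7, 255.3, 213.6]
tool_rot: [-0.001, -0.034, 0.999, -0.0]
contact_force: [-0.5, 0.2, 0.0]
opening: 0.994
finger_force: 0.0
```

drive_tool(
  motion=[
    [0, 0, 0, -0.12, -1],
    [0, 0, 0, -0.12, -1],
    [0, 0, 0, -0.1, -1],
    [0, 0, 0, 0, -1],
    [0, 0, 0, 0, -1],
  ],
)

```text
clock: 1.85
tool_pos: [581.1, 256.2, 214.1]
tool_rot: [-0.0, -0.199, 0.98, 0.0]
contact_force: [1.0, -0.3, -0.1]
opening: 0.998
finger_force: 0.0
```

```bash
python3 - <<'E'
from h import *
im=ctrl.capture("wrist");c=ctrl.get_calibration("wrist");s=ctrl.sense()
print(s["tool_pos"],R.from_quat(np.roll(s["tool_rot"],-1)).as_matrix().round(3).tolist(),s["joint_positions"][5])
cv2.imwrite("pics/w1.png",im[:,:,::-1]);print(c["extrinsics"].round(2).tolist())
for st,ce,m in blobs(im,(5,170,90),(14,255,255),60):
    r=rect(m);b=cv2.boxPoints(r);print(st,ce,r,[onz(c,*q,80)[:2].round(1).tolist() for q in b],onz(c,*r[0],80).round(1))
E
```

```text
[581.16351841 256.25656614 214.2158362 ] [[-0.921, -0.39, -0.001], [-0.39, 0.921, -0.0], [0.001, 0.0, -1.0]] -1.7458508472872056
[[-0.39, -0.89, -0.25, 509.64], [0.92, -0.37, -0.11, 226.28], [0.0, -0.27, 0.96, 384.81], [0.0, 0.0, 0.0, 1.0]]
[309, 162, 20, 51, 543] [318.3, 187.2] ((318.63079833984375, 187.45384216308594), (16.496618270874023, 50.11003112792969), 7.125016689300537) [[604.2, 258.5], [553.6, 244.2], [549.2, 260.1], [599.7, 275.1]] [576.1 259.3  80. ]
[233, 200, 33, 35, 433] [250.3, 216.0] ((249.99232482910156, 216.9384765625), (26.750268936157227, 23.943681716918945), 37.87498474121094) [[642.0, 188.6], [616.5, 195.9], [624.8, 222.3], [650.9, 215.3]] [633.4 205.4  80. ]
[20, 246, 36, 34, 735] [37.2, 262.8] ((38.223114013671875, 262.9505920410156), (31.642314910888672, 30.13051414489746), 10.124671936035156) [[796.7, -6.5], [758.0, -6.6], [751.6, 25.5], [790.3, 26.5]] [773.9   9.7  80. ]
```

View pics/w1.png

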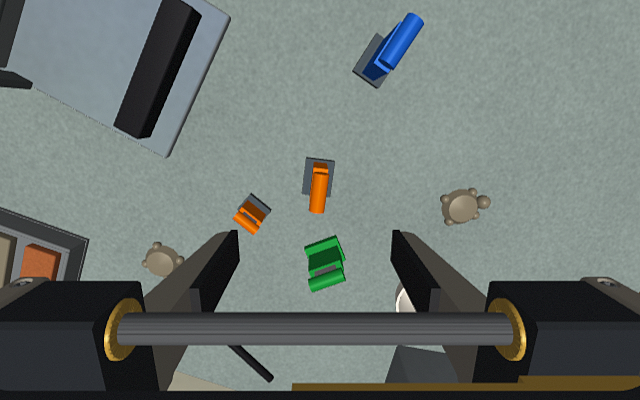

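The wrist picture shows the chosen rest centred at (319,187). Its foot corners are at about (306,157), (334,158), (331,195) and (303,193). The small orange is left at (250,216), the green below at (325,263).

```bash
python3 - <<'E'
from h import *
c=ctrl.get_calibration("wrist")
q=[onz(c,*p,12)[:2] for p in((306,157),(334,158),(331,195),(303,193))]
print(np.round(q,1).tolist());a=q[1]-q[0];l=q[3]-q[0]
print("width",np.linalg.norm(a),"long dir deg",np.degrees(np.arctan2(*l[::-1])),"w dir",np.degrees(np.arctan2(*a[::-1])))
# cap top ends (z ~80): top ridge far end (318,213)
for z in(72,80,90):print(z,onz(c,318.5,212,z)[:2].round(1),onz(c,320.5,167,z)[:2].round(1))
plan((577,257,24))
E
```

```text
[[561.9, 237.6], [549.8, 269.4], [593.9, 284.9], [605.2, 251.4]]
width 34.083480331692876 long dir deg 17.72157466144387 w dir 110.85931179271812
72 [602.8 270.7] [557.2 253.5]
80 [600.4 269.5] [556.  252.8]
90 [597.4 268.1] [554.5 251.9]
shift [0.0034 0.0023 0.1902] yaw None j6 -1.75 pos [581.2 256.3 214.2] t 1.9
```

drive_tool(
  motion=[
    [0.001, 0.0056, 0.03, 0.044, -1],
    [0, 0, 0.035, 0, -1],
    [0, 0, 0.035, 0, -1],
    [0, 0, 0.035, 0, -1],
    [0, 0, 0.03, 0, -1],
    [0, 0, 0.026, 0, -1],
    [0, 0, 0, 0, -1],
    [0, 0, 0, 0, 0.3],
  ],
  squeeze=20,
)

```text
clock: 2.57
tool_pos: [576.9, 260.7, 22.4]
tool_rot: [-0.002, -0.178, 0.984, -0.0]
contact_force: [0.5, 0.9, 1.0]
opening: 0.946
finger_force: 0.0
```

drive_tool(
  motion=[
    [0, 0, 0, 0, 1],
    [0, 0, 0, 0, 1],
    [0, 0, 0, 0, 1],
    [0, 0, 0, 0, 1],
    [0, 0, 0, 0, 1],
    [0, 0, 0, 0, 1],
    [0, 0, 0, 0, 1],
    [0, 0, 0, 0, 1],
  ],
  squeeze=20,
)

```text
clock: 3.23
tool_pos: [578.2, 261.0, 23.6]
tool_rot: [-0.0, -0.179, 0.984, -0.0]
contact_force: [-0.1, 0.1, 0.5]
opening: 0.372
finger_force: 0.0
```

Still closing (opening 0.37); the slab should stop them near 0.17.

drive_tool(
  motion=[
    [0, 0, 0, 0, 1],
    [0, 0, 0, 0, 1],
    [0, 0, 0, 0, 1],
    [0, 0, 0, 0, 1],
    [0, 0, 0, 0, 1],
    [0, 0, 0, 0, 1],
    [0, 0, -0.005, 0, 1],
    [0, 0, -0.02, 0, 1],
  ],
  squeeze=20,
)

```text
clock: 3.9
tool_pos: [574.7, 260.2, 44.9]
tool_rot: [-0.004, -0.179, 0.984, -0.0]
contact_force: [0.3, -0.5, -2.4]
opening: 0.174
finger_force: 20.0
```

```bash
python3 - <<'E'
from h import *
h=np.array([514.7,-82.1]);u=np.array([.9908,-.1353]);v=np.array([.1353,.9908])
L=h+135*v;L=(L+[532.9,49])/2;print(L)
d,a=plan((L[0],L[1],150),v)
print(ctrl.sense()["finger_force"],ctrl.sense()["opening"])
E
```

```text
[532.93275  50.329  ]
shift [ 0.1138 -0.1817 -0.1044] yaw 0.4948569790833317 j6 -1.7 pos [574.7 260.2  44.9] t 3.9
19.99750549905002 0.1736672268104794
```

drive_tool(
  motion=[
    [0, 0, -0.035, 0, 1],
    [0, 0, -0.035, 0, 1],
    [0, 0, -0.032, 0, 1],
    [0.019, -0.03, 0, 0, 1],
    [0.019, -0.03, 0, 0, 1],
    [0.019, -0.03, 0, 0, 1],
    [0.019, -0.03, 0, 0, 1],
    [0.02, -0.03, 0, 0, 1],
  ],
)

```text
clock: 4.57
tool_pos: [540.1, 85.7, 150.5]
tool_rot: [-0.0, -0.179, 0.984, 0.0]
contact_force: [0.9, -0.3, -2.0]
opening: 0.174
finger_force: 20.0
```

drive_tool(
  motion=[
    [0.02, -0.031, 0, 0, 1],
    [0, 0, 0, 0.124, 1],
    [0, 0, 0, 0.124, 1],
    [0, 0, 0, 0.124, 1],
    [0, 0, 0, 0.123, 1],
    [0, 0, 0, 0, 1],
    [0, 0, 0, 0, 1],
    [0, 0, 0, 0, 1],
  ],
)

```text
clock: 5.23
tool_pos: [533.1, 50.9, 150.5]
tool_rot: [-0.0, 0.066, 0.998, 0.0]
contact_force: [0.0, -0.1, -1.2]
opening: 0.175
finger_force: 20.0
```

```bash
python3 - <<'E'
from h import *
h=np.array([514.7,-82.1]);v=np.array([.1353,.9908])
d,a=plan((532.9,50.3,64),v)
im=ctrl.capture("wrist");cv2.imwrite("pics/w2.png",im[:,:,::-1])
E
```

```text
shift [ 0.0001 -0.0006  0.0865] yaw 0.0031626583467061486 j6 -1.57 pos [533.1  50.9 150.5] t 5.2333
```

View pics/w2.png

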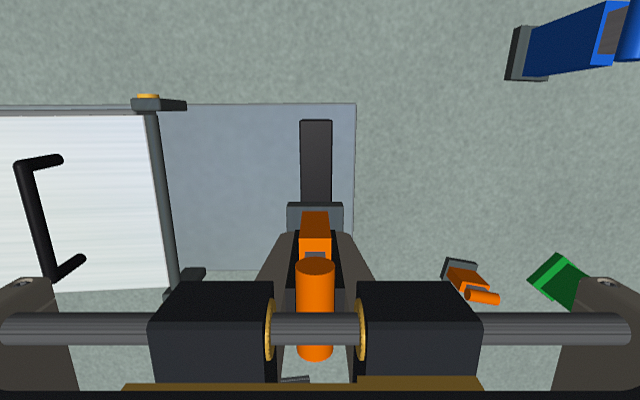

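Rest held square. The ledge's near end is visible at (300–332, 122), with its sides running down to about (301,200) and (331,200). I'll get its centre line from that.

```bash
python3 - <<'E'
from h import *
im=cv2.imread("pics/w2.png");c=ctrl.get_calibration("wrist")
g=im.max(2)
for r in(135,150,165,180):
    x=np.where(g[r,270:350]<75)[0]+270; a,b=onz(c,x[0],r,40),onz(c,x[-1]+1,r,40)
    h=np.array([514.7,-82.1]);u=np.array([.9908,-.1353]);v=np.array([.1353,.9908])
    print(x[0],x[-1],[(round((p[:2]-h)@u,1),round((p[:2]-h)@v,1)) for p in(a,b)])
print(g[110:140,315].tolist(),g[150,290:345].tolist())
print((ctrl.sense()["tool_pos"][:2]-h)@v)
for q in((300,126),(332,126),(300,120)):print(onz(c,*q,40)[:2].round(1))
E
```

```text
299 331 [(np.float64(-57.7), np.float64(120.5)), (np.float64(-57.7), np.float64(150.1))]
300 331 [(np.float64(-44.3), np.float64(121.2)), (np.float64(-44.3), np.float64(150.4))]
300 331 [(np.float64(-30.5), np.float64(121.1)), (np.float64(-30.6), np.float64(150.6))]
300 331 [(np.float64(-16.4), np.float64(120.9)), (np.float64(-16.4), np.float64(150.9))]
[161, 161, 163, 162, 162, 161, 162, 168, 144, 61, 24, 57, 71, 69, 66, 66, 66, 66, 66, 65, 64, 67, 65, 65, 64, 66, 64, 65, 65, 64] [158, 155, 157, 156, 156, 157, 159, 160, 170, 96, 32, 60, 65, 65, 63, 64, 61, 63, 63, 61, 61, 62, 62, 62, 61, 60, 63, 62, 63, 61, 62, 61, 62, 60, 61, 59, 61, 60, 62, 64, 57, 13, 122, 161, 158, 157, 159, 159, 158, 160, 157, 158, 159, 158, 159]
134.30349289605212
[466.2  47.1]
[470.   75.4]
[461.1  47.9]
```

drive_tool(
  motion=[
    [0, 0.0012, 0.025, 0, 1],
    [0, 0, 0.025, 0, 1],
    [0, 0, 0.02, 0, 1],
    [0, 0, 0.008, 0, 1],
    [0, 0, 0.004, 0, 1],
    [0, 0, 0.002, 0, 1],
    [0, 0, 0.001, 0, 1],
    [0, 0, 0, 0, 1],
  ],
)

```text
clock: 5.95
tool_pos: [534.5, 51.9, 66.8]
tool_rot: [0.001, 0.068, 0.998, -0.0]
contact_force: [0.3, 1.2, -1.5]
opening: 0.173
finger_force: 20.0
```

drive_tool(
  motion=[
    [0, 0, 0.001, 0, 1],
    [0, 0, 0.001, 0, 1],
    [0, 0, 0.0005, 0, 1],
    [0, 0, 0, 0, 1],
    [0, 0, 0, 0, 1],
    [0, 0, 0, 0, 1],
  ],
)

```text
clock: 6.45
tool_pos: [533.9, 51.9, 63.6]
tool_rot: [0.0, 0.068, 0.998, -0.0]
contact_force: [-0.5, -0.8, 1.2]
opening: 0.173
finger_force: 20.0
```

drive_tool(
  motion=[
    [0, 0, 0.0005, 0, 1],
    [0, 0, 0, 0, 0.2],
    [0, 0, 0, 0, 0.2],
    [0, 0, 0, 0, 0.2],
    [0, 0, 0, 0, 0.2],
    [0, 0, 0, 0, 0.2],
    [0, 0, 0, 0, 0.2],
    [0, 0, 0, 0, 0.2],
  ],
)

```text
clock: 7.12
tool_pos: [533.4, 52.0, 62.6]
tool_rot: [-0.0, 0.068, 0.998, 0.0]
contact_force: [0.0, -0.3, 0.6]
opening: 0.404
finger_force: 0.0
```

drive_tool(
  motion=[
    [0, 0, -0.005, 0, 0.2],
    [0, 0, -0.02, 0, 0.2],
    [0, 0, -0.04, 0, 0.2],
    [0, 0, -0.04, 0, 0.2],
    [0, 0, -0.04, 0, 0.2],
    [0, 0, -0.02, 0, 0.2],
    [0, 0, 0, 0, 0.2],
    [0, 0, 0, 0, 0.2],
  ],
)

```text
clock: 7.78
tool_pos: [534.3, 51.9, 229.2]
tool_rot: [0.002, 0.068, 0.998, -0.0]
contact_force: [0.3, 0.7, 0.5]
opening: 0.399
finger_force: 0.0
```

```bash
python3 - <<'E'
from h import *
im=ctrl.capture("wrist");c=ctrl.get_calibration("wrist");sd=ctrl.capture("side")
a=np.vstack([im[:,:],]);cv2.imwrite("pics/w3.png",np.hstack([cv2.resize(im,(480,300)),cv2.resize(sd[130:330,240:440],(300,300))])[:,:,::-1])
g=im.max(2);np.save("w3.npy",im)
plan((514.7-80*.1353-0,-82.1-80*.9908,220),(.1353,.9908))
E
```

```text
shift [-0.0006 -0.2154  0.006 ] yaw -0.0001358583675870051 j6 -1.56 pos [532.5  52.1 226. ] t 7.8833
```

View pics/w3.png

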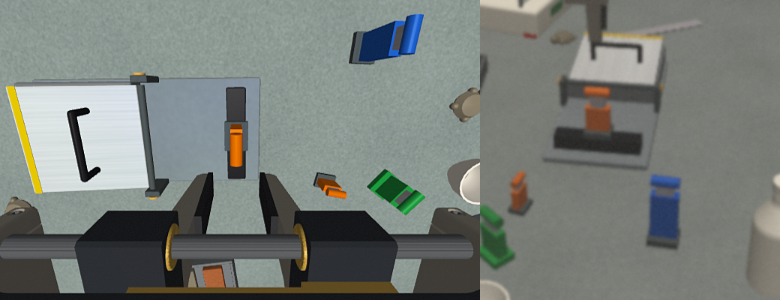

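The rest stands upright mid-ledge, at (236,148) in the left half, and is let go. The bar's ends are at about (70,112) and (84,178) there (full-res (93,149) and (112,237)).

```bash
python3 - <<'E'
from h import *
im=np.load("w3.npy");c=ctrl.get_calibration("wrist")
h=np.array([514.7,-82.1]);u=np.array([.9908,-.1353]);v=np.array([.1353,.9908])
m=(im.max(2)<70)[130:260,60:130]
n,l,st,ce=cv2.connectedComponentsWithStats(m.astype(np.uint8));print(st[1:].tolist())
for r in(165,180,195,210,225):
    x=np.where(im[r,60:140].max(1 if im[r].ndim==1 else 1)<80)[0]+60
    for z in(97,102):
        p=onz(c,x.mean(),r,z)[:2]-h;print(r,x[0],x[-1],z,round(p@u,1),round(p@v,1))
for st,ce,mm in blobs(im,(20,150,100),(32,255,255),60):
    b=cv2.boxPoints(rect(mm));print(st,[[round(float((onz(c,*q,z)[:2]-h)@w),1) for w in(u,v) ]for z in(63,75) for q in b])
s=im[158:190,380:440]
o=[b for b in blobs(im,(5,170,90),(14,255,255),60)];print([x[:2] for x in o])
# foot of rest
print([int(k) for k in im[172,295:340].max(1)])
E
```

```text
[[30, 14, 40, 98, 1343]]
165 92 103 97 -28.7 -77.8
165 92 103 102 -29.5 -74.2
180 95 106 97 -13.6 -77.7
180 95 106 102 -14.7 -74.1
195 99 109 97 1.8 -77.0
195 99 109 102 0.5 -73.5
210 102 112 97 17.7 -76.9
210 102 112 102 16.1 -73.4
225 105 133 97 34.1 -67.7
225 105 133 102 32.2 -64.3
[9, 115, 48, 143, 1380] [[-75.8, -185.2], [-78.3, -174.6], [86.5, -172.1], [89.8, -184.1], [-75.8, -173.7], [-78.3, -163.5], [80.6, -161.0], [83.8, -172.6]]
[400, 303, 10, 58, 241] [[150.8, 242.2], [150.6, 252.6], [237.3, 261.1], [237.6, 250.1], [142.6, 238.4], [142.4, 248.4], [226.0, 256.6], [226.2, 246.0]]
[220, 304, 10, 57, 245] [[151.9, 17.5], [151.9, 28.7], [237.0, 22.2], [237.0, 10.3], [143.6, 21.7], [143.6, 32.5], [225.7, 26.3], [225.7, 14.8]]
[([307, 166, 16, 7, 100], [314.5, 169.0]), ([306, 176, 18, 47, 482], [314.5, 197.9]), ([423, 237, 39, 28, 466], [440.5, 249.5]), ([270, 357, 30, 26, 555], [284.7, 369.9])]
[156, 158, 158, 168, 96, 99, 99, 95, 97, 96, 98, 111, 204, 202, 200, 199, 200, 199, 199, 198, 200, 198, 200, 198, 200, 199, 202, 211, 104, 101, 97, 95, 96, 97, 100, 100, 159, 159, 156, 156, 156, 154, 158, 158, 158]
```

drive_tool(
  motion=[
    [0, -0.035, 0, 0, 0.2],
    [0, -0.035, 0, 0, 0.2],
    [0, -0.035, 0.01, 0, 0.2],
    [0, -0.035, 0.025, 0, 0.2],
    [0, -0.035, 0.025, 0, 0.2],
    [0, -0.037, 0.02, 0, 0.2],
    [0, 0, 0, 0, 0.2],
    [0, 0, 0, 0, 0.2],
  ],
  squeeze=20,
)

```text
clock: 8.55
tool_pos: [502.6, -155.7, 146.0]
tool_rot: [-0.003, 0.07, 0.998, 0.002]
contact_force: [-0.1, 0.6, -0.0]
opening: 0.404
finger_force: 0.0
```

```bash
python3 - <<'E'
from h import *
plan((504.3,-157.9,88),(.1353,.9908))
E
```

```text
shift [-0.0023 -0.0021  0.058 ] yaw -0.0035887205377462816 j6 -1.96 pos [ 502.6 -155.7  146. ] t 8.55
```

drive_tool(
  motion=[
    [0, -0.001, 0.025, 0, 0.2],
    [0, -0.001, 0.023, 0, 0.2],
    [0, 0, 0.01, 0, 0.2],
    [0, 0, 0, 0, 0.6],
    [0, 0, 0, 0, 1],
    [0, 0, 0, 0, 1],
    [0, 0, 0, 0, 1],
    [0, 0, 0, 0, 1],
  ],
)

```text
clock: 9.22
tool_pos: [505.9, -157.9, 92.9]
tool_rot: [0.001, 0.068, 0.998, -0.001]
contact_force: [-0.1, -0.2, 1.8]
opening: 0.102
finger_force: 20.0
```

drive_tool(
  motion=[
    [0, 0, 0, 0, 1],
    [0, 0, 0, 0, 1],
    [0, 0, 0, 0, 1],
    [0, 0, 0, 0, 1],
  ],
)

```text
clock: 9.55
tool_pos: [505.9, -158.3, 92.3]
tool_rot: [0.001, 0.068, 0.998, -0.001]
contact_force: [2.8, -1.8, 2.9]
opening: 0.097
finger_force: 20.0
```

drive_tool(
  motion=[
    [0, 0, 0, 0, 0.6],
    [0, 0, 0, 0, 0.6],
    [0, 0, 0.007, 0, 0.6],
    [0, 0, 0, 0, 1],
    [0, 0, 0, 0, 1],
    [0, 0, 0, 0, 1],
    [0, 0, 0, 0, 1],
    [0, 0, 0, 0, 1],
  ],
  squeeze=30,
)

```text
clock: 10.22
tool_pos: [503.3, -157.6, 83.0]
tool_rot: [-0.002, 0.068, 0.998, 0.0]
contact_force: [-1.9, -4.2, -5.7]
opening: 0.096
finger_force: 30.0
```

drive_tool(
  motion=[
    [0, 0.0021, -0.0039, 0, 1],
    [0, 0.0022, -0.0037, 0, 1],
    [0, 0.0024, -0.0036, 0, 1],
    [0, 0.0026, -0.0035, 0, 1],
    [0, 0.0028, -0.0034, 0, 1],
    [0, 0.0029, -0.0032, 0, 1],
    [0, 0.0031, -0.0031, 0, 1],
    [0, 0.0032, -0.0029, 0, 1],
  ],
)

```text
clock: 10.88
tool_pos: [506.0, -136.5, 110.6]
tool_rot: [-0.002, 0.068, 0.998, -0.0]
contact_force: [-4.0, -4.9, -8.2]
opening: 0.098
finger_force: 30.0
```

drive_tool(
  motion=[
    [0, 0.0034, -0.0027, 0, 1],
    [0, 0.0035, -0.0026, 0, 1],
    [0, 0.0036, -0.0024, 0, 1],
    [0, 0.0038, -0.0022, 0, 1],
    [0, 0.0039, -0.002, 0, 1],
    [0, 0.0039, -0.0019, 0, 1],
    [0, 0.004, -0.0016, 0, 1],
    [0, 0.0042, -0.0014, 0, 1],
  ],
)

```text
clock: 11.55
tool_pos: [509.7, -107.6, 128.1]
tool_rot: [-0.003, 0.068, 0.998, -0.002]
contact_force: [-8.1, -7.9, -2.7]
opening: 0.097
finger_force: 30.0
```

```bash
python3 - <<'E'
from h import *
sd=ctrl.capture("side")
cv2.imwrite("pics/s4.png",cv2.resize(sd[80:300,220:460],(720,600))[:,:,::-1])
h=np.array([514.7,-82.1]);s=ctrl.sense();print(s["tool_pos"],(s["tool_pos"][:2]-h)@[.1353,.9908])
E
```

```text
[ 509.80882024 -106.87424384  128.41660079] -25.208097420432654
```

View pics/s4.png

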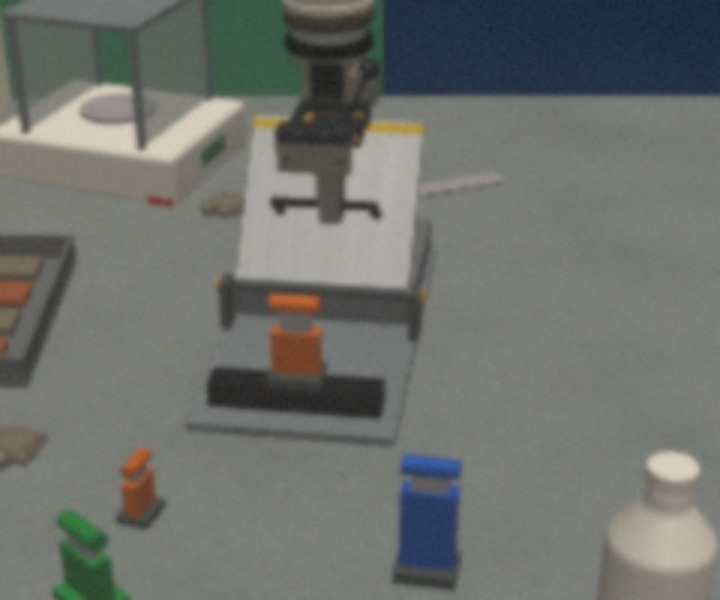

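Side view: the plate is up to about 49° (yellow edge at (340,125)), held by the bar, with the orange rest upright on the ledge at (297,340). I'll release now and go round behind the plate.

drive_tool(
  motion=[
    [0, 0, 0, 0, 0.5],
    [0, 0, 0, 0, 0.5],
    [0, 0, 0, 0, 0.5],
    [0, 0, 0, 0, 0.5],
    [0, 0, -0.015, 0, 0.5],
    [0, 0, -0.035, 0, 0.5],
    [0, 0, -0.04, 0, 0.5],
    [0, 0, -0.04, 0, 0.5],
  ],
)

```text
clock: 12.27
tool_pos: [511.3, -105.8, 259.6]
tool_rot: [-0.001, 0.068, 0.998, 0.001]
contact_force: [0.7, -0.4, 0.5]
opening: 0.249
finger_force: 0.0
```

drive_tool(
  motion=[
    [0, 0, -0.03, 0, 1],
    [0, -0.035, 0, 0, 1],
    [0, -0.035, 0, 0, 1],
    [0, -0.035, 0, 0, 1],
    [0, -0.035, 0, 0, 1],
    [0, -0.03, 0, 0, 1],
    [0, 0, 0, 0.12, 1],
    [0, 0, 0, 0.12, 1],
  ],
)

```text
clock: 12.93
tool_pos: [488.5, -276.4, 288.3]
tool_rot: [0.0, 0.191, 0.982, 0.0]
contact_force: [0.6, 0.0, -0.3]
opening: 0.007
finger_force: 0.0
```

drive_tool(
  motion=[
    [0, 0, 0, 0.12, 1],
    [0, 0, 0, 0.12, 1],
    [0, 0, 0, 0.12, 1],
    [0, 0, 0, 0.12, 1],
    [0, 0, 0, 0.12, 1],
    [0, 0, 0, 0.12, 1],
    [0, 0, 0, 0.12, 1],
    [0, 0, 0, 0.12, 1],
  ],
)

```text
clock: 13.6
tool_pos: [489.1, -274.6, 288.7]
tool_rot: [0.0, 0.622, 0.783, 0.0]
contact_force: [-0.6, -0.5, 0.0]
opening: 0.002
finger_force: 0.0
```

drive_tool(
  motion=[
    [0, 0, 0, 0.12, 1],
    [0, 0, 0, 0.12, 1],
    [0, 0, 0, 0.12, 1],
    [0, 0, 0, 0, 1],
    [0, 0, 0, 0, 1],
  ],
)

```text
clock: 14.02
tool_pos: [489.0, -274.7, 288.6]
tool_rot: [0.0, 0.749, 0.663, 0.0]
contact_force: [-0.7, -0.3, -0.4]
opening: 0.006
finger_force: 0.0
```

```bash
python3 - <<'E'
from h import *
plan((489,-270,150),(.9908,-.1353))
t=ctrl.capture("top");ct=ctrl.get_calibration("top")
for st,ce,m in blobs(t,(20,150,120),(32,255,255)):
    for z in(185,195,205):
        p=onz(ct,*ce,z)[:2]-[514.7,-82.1];print(st,z,p@[.1353,.9908])
E
```

```text
shift [ 0.0047 -0.0006  0.1386] yaw 0.014224672334566257 j6 -0.61 pos [ 489.  -274.7  288.6] t 14.0167
[376, 174, 5, 36, 70] 185 -111.60465176983577
[376, 174, 5, 36, 70] 195 -110.30140060094291
[376, 174, 5, 36, 70] 205 -108.99814943205011
```

drive_tool(
  motion=[
    [0, 0, 0.035, 0, 1],
    [0, 0, 0.035, 0, 1],
    [0, 0, 0.035, 0, 1],
    [0, 0, 0.018, 0, 1],
    [0.018, 0, 0, 0, 1],
    [0.018, 0, 0, 0, 1],
    [0.012, 0, 0, 0, 1],
    [0.008, 0, 0, 0, 1],
  ],
)

```text
clock: 14.73
tool_pos: [496.1, -218.1, 165.6]
tool_rot: [0.0, 0.749, 0.663, 0.0]
contact_force: [0.1, 0.0, 1.6]
opening: 0.006
finger_force: 0.0
```

drive_tool(
  motion=[
    [0.006, 0, 0, 0, 1],
    [0.006, 0, 0, 0, 1],
    [0.006, 0, 0, 0, 1],
    [0.006, 0, 0, 0, 1],
    [0.006, 0, 0, 0, 1],
    [0.006, 0, 0, 0, 1],
    [0.006, 0, 0, 0, 1],
    [0.006, 0, 0, 0, 1],
  ],
)

```text
clock: 15.4
tool_pos: [503.3, -174.5, 168.2]
tool_rot: [0.004, 0.75, 0.661, -0.0]
contact_force: [-0.5, -5.6, 4.5]
opening: 0.006
finger_force: 3.0
```

drive_tool(
  motion=[
    [0.007, 0, -0.003, 0, 1],
    [0.007, 0, -0.003, 0, 1],
    [0.007, 0, -0.003, 0, 1],
    [0.007, 0, -0.003, 0, 1],
    [0.007, 0, -0.003, 0, 1],
    [0.007, 0, -0.003, 0, 1],
    [0.007, 0, -0.003, 0, 1],
    [0.007, 0, -0.003, 0, 1],
  ],
)

```text
clock: 16.07
tool_pos: [507.9, -114.9, 188.7]
tool_rot: [-0.001, 0.75, 0.662, -0.001]
contact_force: [-0.9, -2.2, -1.7]
opening: 0.005
finger_force: 1.1
```

drive_tool(
  motion=[
    [0.007, 0, -0.003, 0, 1],
    [0.007, 0, -0.003, 0, 1],
    [0.007, 0, -0.003, 0, 1],
    [0.007, 0, -0.003, 0, 1],
    [0.007, 0, 0, 0, 1],
    [0.007, 0, 0, 0, 1],
    [0.007, 0, 0, 0, 1],
    [0, 0, 0, 0, 1],
  ],
)

```text
clock: 16.73
tool_pos: [515.1, -65.9, 201.5]
tool_rot: [-0.0, 0.75, 0.662, 0.0]
contact_force: [0.4, 0.4, -0.7]
opening: 0.006
finger_force: 0.0
```

```bash
cat >> h.py <<'E'
H=np.array([514.7,-82.1]);U=np.array([.9908,-.1353]);V=np.array([.1353,.9908])
def uvz():
    s=ctrl.sense();p=s["tool_pos"];return np.r_[(p[:2]-H)@U,(p[:2]-H)@V,p[2]].round(1)
E
python3 - <<'E'
from h import *
print(uvz())
f=lambda t,r=150:np.array([r*np.cos(t)-8*np.sin(t)-10,60+r*np.sin(t)+8*np.cos(t)])
for t in np.arange(1.6,.3,-.1):print(round(t,1),f(t).round(1))
cv2.imwrite("pics/s5.png",cv2.resize(ctrl.capture("side")[50:300,220:460],(576,600))[:,:,::-1])
E
```

```text
[ -1.8  16.1 201.5]
1.6 [-22.4 209.7]
1.5 [ -7.4 210.2]
1.4 [  7.6 209.2]
1.3 [ 22.4 206.7]
1.2 [ 36.9 202.7]
1.1 [ 50.9 197.3]
1.0 [ 64.3 190.5]
0.9 [ 77.  182.5]
0.8 [ 88.8 173.2]
0.7 [ 99.6 162.8]
0.6 [109.3 151.3]
0.5 [117.8 138.9]
0.4 [125.  125.8]
```

View pics/s5.png

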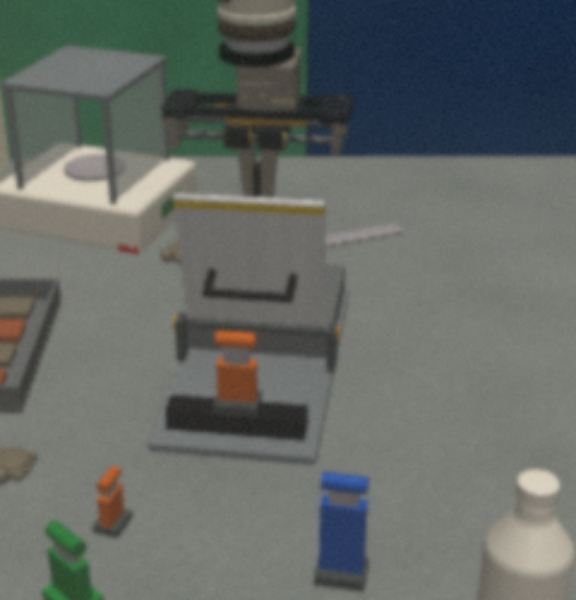

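The plate is just past upright. Its yellow edge is at (250,205), the fingers are behind it, and the rest still stands at (237,370). I'll keep following it over.

drive_tool(
  motion=[
    [0.007, 0, 0, 0, 1],
    [0.0072, 0, 0.002, 0, 1],
    [0.0072, 0, 0.002, 0, 1],
    [0.007, 0, 0.0027, 0, 1],
    [0.007, 0, 0.0027, 0, 1],
    [0.0067, 0, 0.0034, 0, 1],
    [0.0067, 0, 0.0034, 0, 1],
    [0.0064, 0, 0.004, 0, 1],
  ],
)

```text
clock: 17.45
tool_pos: [521.9, -12.0, 181.0]
tool_rot: [0.0, 0.75, 0.662, 0.0]
contact_force: [-0.3, -1.8, 0.2]
opening: 0.003
finger_force: 1.0
```

drive_tool(
  motion=[
    [0.0063, 0, 0.004, 0, 1],
    [0.0059, 0, 0.0046, 0, 1],
    [0.0059, 0, 0.0047, 0, 1],
    [0.0054, 0, 0.0052, 0, 1],
    [0.0054, 0, 0.0052, 0, 1],
    [0, 0, 0, 0, 1],
    [0, 0, 0, 0, 1],
  ],
)

```text
clock: 18.03
tool_pos: [524.9, 16.7, 156.9]
tool_rot: [-0.001, 0.75, 0.662, -0.0]
contact_force: [-0.3, 0.6, 0.8]
opening: 0.002
finger_force: 0.0
```

```bash
python3 - <<'E'
from h import *
print(uvz(),ctrl.sense()["contact_force"])
cv2.imwrite("pics/s6.png",cv2.resize(ctrl.capture("side")[50:300,220:460],(576,600))[:,:,::-1])
E
```

```text
[ -3.3  99.3 156.9] [-0.25301853  0.59361095  0.7761029 ]
```

View pics/s6.png

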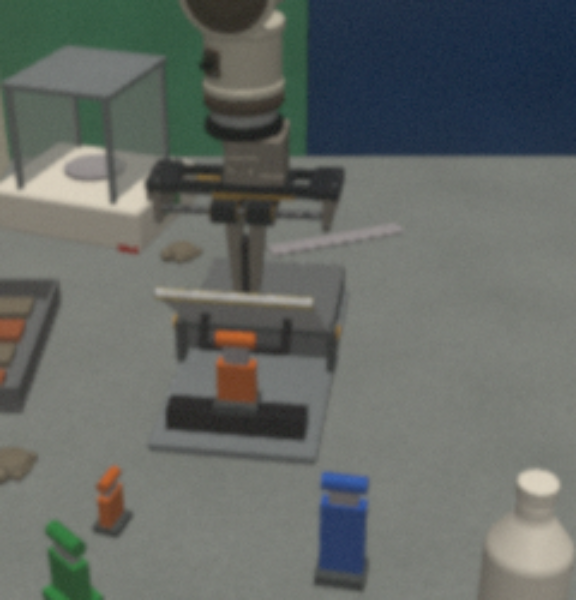

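The plate is now at about 0.65 rad above the rest, its edge at (235,298) and the cap at (236,338). From here I go slowly and watch the force.

drive_tool(
  motion=[
    [0.0017, 0, 0.002, 0, 1],
    [0.0017, 0, 0.002, 0, 1],
    [0.0016, 0, 0.002, 0, 1],
    [0.0016, 0, 0.002, 0, 1],
    [0.0015, 0, 0.002, 0, 1],
    [0.0015, 0, 0.002, 0, 1],
    [0, 0, 0, 0, 1],
  ],
)

```text
clock: 18.67
tool_pos: [526.5, 25.8, 145.2]
tool_rot: [-0.0, 0.75, 0.662, 0.0]
contact_force: [1.2, 0.0, 0.7]
opening: 0.004
finger_force: 0.4
```

drive_tool(
  motion=[
    [0.0007, 0, 0.001, 0, 1],
    [0.0007, 0, 0.001, 0, 1],
    [0.0007, 0, 0.001, 0, 1],
    [0.0007, 0, 0.001, 0, 1],
    [0, 0, 0, 0, 1],
  ],
)

```text
clock: 19.08
tool_pos: [526.8, 28.4, 141.3]
tool_rot: [-0.0, 0.75, 0.662, -0.0]
contact_force: [0.1, -1.0, 1.4]
opening: 0.004
finger_force: 0.5
```

drive_tool(
  motion=[
    [0.0006, 0, 0.001, 0, 1],
    [0.0006, 0, 0.001, 0, 1],
    [0.0006, 0, 0.001, 0, 1],
    [0.0006, 0, 0.001, 0, 1],
    [0, 0, 0, 0, 1],
  ],
)

```text
clock: 19.5
tool_pos: [527.1, 30.8, 137.3]
tool_rot: [-0.0, 0.75, 0.662, 0.0]
contact_force: [0.3, 0.5, 0.4]
opening: 0.007
finger_force: 0.4
```

drive_tool(
  motion=[
    [0.0006, 0, 0.001, 0, 1],
    [0.0006, 0, 0.001, 0, 1],
    [0.0005, 0, 0.001, 0, 1],
    [0, 0, 0, 0, 1],
  ],
)

```text
clock: 19.83
tool_pos: [527.5, 32.3, 134.8]
tool_rot: [0.0, 0.75, 0.662, -0.0]
contact_force: [-0.8, 0.4, 3.4]
opening: 0.009
finger_force: 1.5
```

drive_tool(
  motion=[
    [0.0002, 0, 0.0005, 0, 1],
    [0.0002, 0, 0.0005, 0, 1],
    [0, 0, 0, 0, 1],
    [0, 0, 0, 0, 1],
  ],
)

```text
clock: 20.17
tool_pos: [527.6, 32.5, 134.5]
tool_rot: [0.0, 0.75, 0.662, -0.0]
contact_force: [-3.5, -0.6, 8.2]
opening: 0.007
finger_force: 3.8
```

Force jumped to 8 N and the descent stopped, so it is bearing. One more small press, then withdraw.

drive_tool(
  motion=[
    [0, 0, 0.0005, 0, 1],
    [0, 0, 0.0003, 0, 1],
    [0, 0, 0, 0, 1],
    [0, 0, 0, 0, 1],
    [0, 0, 0, 0, 1],
  ],
)

```text
clock: 20.58
tool_pos: [527.7, 32.5, 134.4]
tool_rot: [0.0, 0.75, 0.662, -0.0]
contact_force: [-5.3, -0.9, 12.2]
opening: 0.005
finger_force: 5.5
```

drive_tool(
  motion=[
    [0, 0, -0.0005, 0, 1],
    [0, 0, -0.0005, 0, 1],
    [0, 0, -0.001, 0, 1],
    [0, 0, -0.003, 0, 1],
    [-0.005, 0, -0.01, 0, 1],
    [-0.01, 0, -0.03, 0, 1],
    [-0.02, 0, -0.03, 0, 1],
    [-0.02, 0, -0.03, 0, 1],
  ],
)

```text
clock: 21.25
tool_pos: [520.0, -22.1, 239.0]
tool_rot: [-0.0, 0.749, 0.662, -0.0]
contact_force: [1.4, -0.8, 0.8]
opening: 0.002
finger_force: 0.0
```

drive_tool(
  motion=[
    [-0.03, 0, -0.02, 0, 1],
    [-0.03, 0, 0, 0, 1],
    [-0.03, 0, 0, 0, 1],
    [0, 0, 0, 0, 1],
    [0, 0, 0, 0, 1],
  ],
)

```text
clock: 21.67
tool_pos: [509.1, -112.3, 258.0]
tool_rot: [-0.0, 0.751, 0.661, 0.0]
contact_force: [-0.4, 0.2, 0.6]
opening: 0.003
finger_force: 0.0
```

```bash
python3 - <<'E'
from h import *
print(uvz(),ctrl.sense()["contact_force"])
cv2.imwrite("pics/s7.png",cv2.resize(ctrl.capture("side")[130:270,250:410],(686,600),interpolation=cv2.INTER_CUBIC)[:,:,::-1])
E
```

```text
[ -1.5 -30.6 258. ] [-0.36495317  0.18834706  0.60592047]
```

View pics/s7.png

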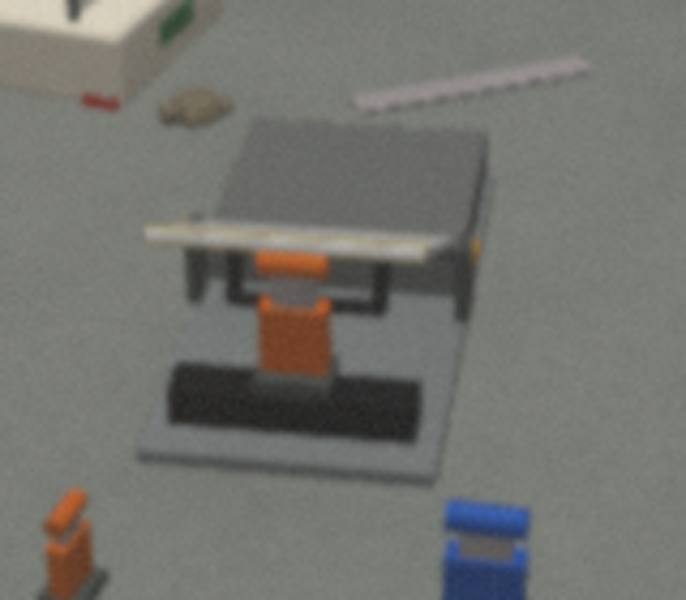

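The rest stands upright and centred on the ledge. The plate lies over its cap at (291,265), and the gripper is clear.

```bash
python3 -c "
from station import ctrl
print(ctrl.hand_in())"
```

```text
the job is handed in; nothing more can be done
None
```

The job is handed in at about 22 s, and no verdict came back. The orange rest stands upright mid-ledge, and I pressed the folded plate onto it with about 12 N at roughly 0.48 rad, then let go. I could not measure how hard it bears on the rest after that.

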